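Pick the flat box from behind the tall ones

ROBOT

A 6-joint arm with a two-finger parallel gripper is mounted at the origin on a cart in front of the work surface, level with it; the furniture and walls round the work are solid. World frame = base frame: x ahead of the robot, y to its left, z up, the work surface at z = 0. Lengths are in m, angles in rad, forces in N, time in s.
With the tool pointing down it reaches from about 0.3 to 0.775 m from the base axis. Payload 14.6 kg.
Tool frame: the origin (TCP) lies at the very end of the fingers, on their centre line; the grasp point (between the pads) lies 19 mm behind it; z points along the fingers, y is the line along which they close (so a half turn about z gives the same grasp; the last joint's range is limited). The gripper opens to 94 mm and grips with 3 to 60 N. Pads are 16 mm wide; open, the fingers measure 119 mm over their backs; the gripper's body (75 mm by 177 mm) begins 78 mm behind the grasp point.
Start: joints at [1.166, 0.3, 1.521, -0, 1.321, -0.067], TCP at [0.182, 0.519, 0.166] pointing down, gripper open.
Joint ranges: [-3.03, 3.03], [-0.79, 2.21], [0.23, 2.52], [-1.04, 4.18], [0, 3.07], [-2.55, 2.55]. Speed limits (rad/s): [2.22, 2.22, 2.57, 3.14, 3.14, 3.14].

INTERFACE

Orientations are given as a rotation vector (axis times angle).
In Python, from plant import ctrl gives the robot as it stands. Calls block until the motion is done:
- ctrl.move_to(position, orientation): joint-space move of the TCP to a pose.
- ctrl.line_to(position, rot=None, speed=0.15, guard=None): straight line of the TCP; rot=None keeps the orientation; speed is the mean speed in m/s. With guard (N) it stops when the force on the tool has changed by that much, and returns True; else False.
- ctrl.move_joints(angles): joint-space move.
- ctrl.release() and ctrl.clamp(): open the fingers fully, or close them until they stop; the grip force is fixed at half the most.
- ctrl.pause(seconds).
- ctrl.inverse_kinematics(position, orientation): joint angles nearest the present ones, or None.
- ctrl.get_obs(): the state.
- ctrl.camera(name): name is "scene" or "top"; returns a dict with "color" (384x512x3 uint8, red, green, blue), "depth" (384x512 float32, m along the optical axis (not along the pixel's ray), 0 where there is no reading), "fx", "fy", "cx", "cy" (pixels), "R" (3x3) and "t" (3): a world point X has camera coordinates R X + t. Camera axes: x right, y down, z forward; pixel columns grow to the right and rows downward; lengths in m; the calibration is good to about 2 mm. A picture is of the moment at which its call begins.
A pose or a line that the arm cannot do raises ctrl.IKError and nothing moves.
- ctrl.hand_in(): hands the job in; it is judged then, once.
Trained networks look in a picture, given as the dict that the camera call returned (one of the last four; its "shot" number tells which), for a name from the list of things; names that differ only in an ending like _2 or _b are one class to them, and where a whole thing is asked for, a point or a joint stands for the part that bears it (a point fixed in the world has none). Each returns a list of dicts, best first, with "p" (0 to 1); they miss things now and then, are a little off and sometimes report something else, mostly with a low value. They report only what shows in the picture. A call takes as long as a camera call.
- ctrl.silhouettes(label, picture): "region" (384x512 bool, what is visible of it) and "extent" ([left, top, right, bottom] in pixels, round what is visible of it).
The state is a dict: "time": time; "qpos": joint angles; "dq": joint speeds; "tau": joint torques, N m; "tool_pos": TCP position; "eef_rot": TCP orientation; "ft_force": force on the tool from outside, world axes, zero at the start; "ft_torque": the same for the moment, N m; "finger_gap": opening from 0.0 (shut) to 1.0 (fully open); "gripper_force": force on a finger pad.
Only numpy, scipy, OpenCV 4.12 (cv2) and the standard library are available. Lean on these libraries where they do the work, as an engineer would, in place of code of your own. Each camera call takes 0.05 s, during which the arm holds its last target. There are 200 camera calls.

TASK

An order needs the long flat black box that lies at the back of the white stock tray. First clear the two tall boxes in front of it to the black mat and leave them standing there, then lay the flat box flat and lengthwise in the middle of the grey order tray, and only after that stand each tall box back, upright and square, in the same bay and spot of the stock tray it came from. Do not tip the tall boxes over, and leave the small carton, the masking tape right of the printer and the stapler where they are.

Things in the scene. Friction and masses are not known exactly. Their poses are not given: they have to be found in the camera images.
- tall_box: tall white product carton, standing: 66 (its x) x 55 (its y) x 200 mm (z), 0.18 kg. Origin at the centre of its underside, z up. At the start it stands in one of the two front bays of the stock tray (either one), its x axis within 0.05 rad of the tray's x axis.
- slim_box: slimmer orange-brown product carton, standing: 51 (its x) x 55 (its y) x 180 mm (z), 0.18 kg. Origin at the centre of its underside, z up. At the start it stands in the other front bay, its x axis within 0.05 rad of the tray's x axis.
- flat_box: long flat black product carton, lying: 46 (its x) x 160 (its y, the long way) x 24 mm (z), 0.06 kg. Origin at the centre of its underside, z up. At the start it lies in the rear bay of the stock tray, its long side along the tray's y, about 20 mm behind the tall boxes.
- stock_tray: white fixed tray: 158 (x) x 190 (y) mm, low rim and partitions 4 mm thick, top at 12 mm, floor 4 mm thick. Origin at the centre of its underside; x points to its rear (away from the robot), z up. Two front bays, each 78 (x) x 89 (y) mm inside, centred at x = -36, y = +46.5 and -46.5 mm; a rear bay 68 x 182 mm, centred at x = +41, y = 0. The tall boxes stand about 38 mm apart.
- mat: black ribbed rubber mat, the clearing area, fixed on the table: 140 (x) x 200 (y) mm, 3 mm thick. Origin at the centre of its underside. There is room for the two tall boxes side by side along its y. It lies either in front of the stock tray or to the right, beyond the label printer.
- order_tray: grey fixed tray with steel wire end handles: 92 (x) x 202 (y, the long way) mm outside, 84 x 194 mm inside, floor 4 mm thick, rim top at 12 mm. Origin at the centre of its underside. It lies at whichever of the two places the mat does not.
- small_carton: bystander: small white carton lying on the table, 61 x 100 x 46 mm. Origin at the centre of its underside.
- tape_ring: bystander: ring of masking tape lying flat, 94 mm across, 25 mm high, on the open table right of the label printer (not one of those at the back). Origin at the centre of its underside.
- desk_stapler: bystander: dark teal stapler, 34 x 131 x 46 mm. Origin at the centre of its underside. Also in the area: a black label printer, fixed, 119 mm high, that covers about x 0.53 to 0.76 m and y -0.25 to -0.07 m of the robot's base frame; carry things above or round it.

How it is judged:
By the outcome, as a careful person would: the job done as asked, in the order asked, and still so for the second after the job is handed in, with the robot touching nothing.
It also fails if it takes over 128 s, if anything falls off the work surface, if the arm or the gripper's body presses on something with over 40 N, if the wrist force passes 120 N, or if a joint passes its speed limit or range.

## Working session

There is one attempt and no reset: what is moved stays moved. The work goes in short steps, each a Python script; the robot and the scene stay as the last script left them, time stands still between calls to the robot, and variables do not carry over. Pictures are saved under pics/ and viewed, at most 14 in all, crops included, and the job is handed in when it is done.

```bash
ls; mkdir -p pics; cat > h.py <<'E'
import numpy as np, cv2
from plant import ctrl
def cloud(p):
    v,u=np.mgrid[0:384,0:512]; d=p["depth"]
    c=np.stack([(u-p["cx"])/p["fx"]*d,(v-p["cy"])/p["fy"]*d,d],-1)
    w=(c-np.asarray(p["t"]))@np.asarray(p["R"]); w[d==0]=np.nan
    return w
def save(p,n): cv2.imwrite(f"pics/{n}.png",p["color"][:,:,::-1])
E
python3 - <<'E'
from h import *
o=ctrl.get_obs(); print(o["eef_rot"],o["tool_pos"],o["time"])
for n in("scene","top"):
    p=ctrl.camera(n); save(p,n+"0"); w=cloud(p); print(n,"cam at",-np.array(p["R"]).T@p["t"])
    for l in["tall_box","slim_box","flat_box","stock_tray","mat","order_tray","small_carton","tape_ring","desk_stapler"]:
        for s in ctrl.silhouettes(l,p)[:2]:
            q=w[s["region"]]; q=q[~np.isnan(q[:,0])]
            if len(q)<5: continue
            top=q[q[:,2]>np.percentile(q[:,2],95)-.006]
            r=cv2.minAreaRect((top[:,:2]*1000).astype(np.float32))
            print(l,round(s["p"],2),s["extent"],len(q),"z",np.percentile(q[:,2],[5,50,95]).round(3),"toprect",np.round(r[0],1),np.round(r[1],1),round(r[2],1))
E
```

```text
pics
[-5.28053061e-01 -3.09665801e+00  1.79649607e-03] [0.18216248 0.51861615 0.16588684] 0.0
scene cam at [-0.0682562  -0.99239274  0.7760943 ]
tall_box 0.78 [204.6, 104.8, 227.6, 161.3] 993 z [0.032 0.129 0.204] toprect [605.1  66.8] [65.2 57.5] 12.7
slim_box 0.96 [188.1, 104.4, 204.9, 150.5] 551 z [0.015 0.113 0.184] toprect [594.5 142.3] [50.9 93.6] 7.2
flat_box 0.57 [227.7, 142.3, 239.3, 149.0] 64 z [0.024 0.028 0.031] toprect [689.7  78.4] [63.3 41.3] 54.9
stock_tray 0.46 [186.3, 144.5, 213.6, 165.6] 185 z [-0.     0.006  0.012] toprect [566.9 112.3] [ 29.  184.2] 5.6
mat 0.83 [153.3, 154.2, 206.3, 188.3] 1118 z [-0.     0.002  0.005] toprect [435.5  66.2] [216.3 142.6] 83.8
order_tray 0.61 [205.0, 105.6, 225.0, 159.6] 1022 z [0.029 0.127 0.204] toprect [605.9  64.9] [65.6 53. ] 11.0
order_tray 0.59 [239.3, 207.1, 301.6, 260.8] 1517 z [0.001 0.004 0.012] toprect [ 491.4 -394.6] [ 94.9 219. ] 0.0
small_carton 0.8 [198.2, 185.7, 226.6, 211.2] 551 z [0.006 0.043 0.047] toprect [ 422.2 -161.9] [104.3  60. ] 70.8
tape_ring 0.64 [291.9, 189.5, 323.4, 211.1] 393 z [0.001 0.017 0.026] 
[... 617 characters left out ...]
 121.7] [162.  189.1] 8.2
mat 0.91 [143.5, 223.4, 213.0, 279.4] 3159 z [-0.002  0.003  0.006] toprect [429.7  65.6] [200.  139.8] 85.1
order_tray 0.69 [286.1, 181.2, 359.3, 218.5] 2019 z [-0.002  0.003  0.011] toprect [ 489.4 -389.1] [ 93.3 218.2] 0.3
small_carton 0.68 [113.2, 164.2, 169.5, 187.3] 252 z [0.018 0.027 0.032] toprect [674.  131.2] [ 44.  156.9] 6.7
small_carton 0.6 [236.0, 223.8, 273.8, 250.6] 815 z [0.016 0.044 0.048] toprect [ 419.6 -159. ] [99.3 60.8] 71.5
tape_ring 0.72 [278.0, 126.1, 311.7, 152.6] 276 z [0.002 0.021 0.026] toprect [ 693.3 -350.8] [83.5 93. ] 54.2
desk_stapler 0.76 [379.5, 178.3, 403.1, 225.7] 557 z [0.006 0.038 0.046] toprect [ 426.9 -582.6] [30. 91.] 60.4
```

```bash
python3 - <<'E'
import cv2
a=cv2.imread("pics/top0.png");cv2.imwrite("pics/topz.png",cv2.resize(a[100:300,80:420],None,fx=2.3,fy=2.3))
a=cv2.imread("pics/scene0.png");cv2.imwrite("pics/scenez.png",cv2.resize(a[60:320,120:380],None,fx=2.2,fy=2.2))
E
```

```text
(no output)
```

View pics/topz.png

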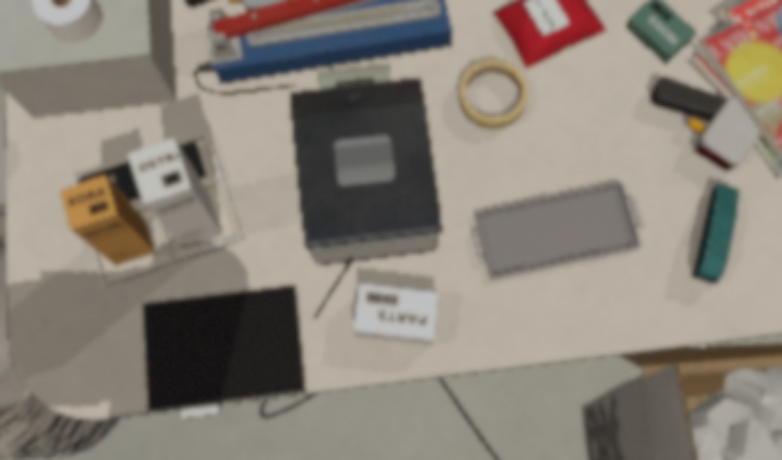

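View pics/scenez.png

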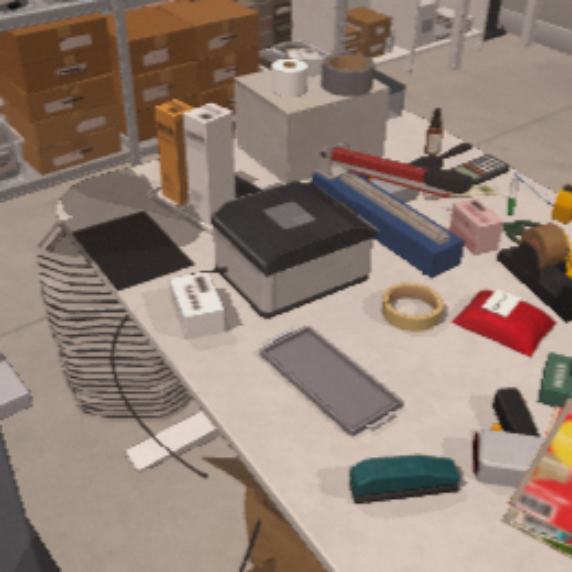

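The mat is in front of the stock tray and the order tray is right of the printer. The slim box is in the left bay and the tall box in the right bay, and gripping along tray x clears the neighbouring box. Next I check the arm geometry, because the forearm may pass over boxes on the mat, and look for obstacles behind the tray.

```bash
cat >> h.py <<'E'
from scipy.spatial.transform import Rotation as Ro
def down(th,tilt=0):  # tool y along heading th (rad), z down
    c,s=np.cos(th),np.sin(th)
    return Ro.from_matrix(np.array([[-s,c,0],[c,s,0],[0,0,-1]]).T).as_rotvec()
E
python3 - <<'E'
from h import *
from scipy.optimize import least_squares
from itertools import product
D=[]
for r,z,t in product((.4,.5,.6,.68),(.05,.2,.3),(0,-.25,.25)):
    a=.2; R=Ro.from_rotvec([-np.sin(a)*t,np.cos(a)*t,0])*Ro.from_rotvec(down(a))
    q=ctrl.inverse_kinematics([r*np.cos(a),r*np.sin(a),z],R.as_rotvec())
    if q is None: continue
    zt=R.apply([0,0,1]); D.append((r,z,zt[0]*np.cos(a)+zt[1]*np.sin(a),zt[2],*q))
D=np.array(D); print(len(D),np.abs(D[:,[7]]).max(), D[:3,4:].round(2))
def f(p):
    h,L1,L2,T,o,e,k=p; q2,q3=D[:,5],D[:,6]; A=q2+q3+k
    return np.r_[o+L1*np.sin(q2+e)+L2*np.sin(A)+T*D[:,2]-D[:,0], h+L1*np.cos(q2+e)+L2*np.cos(A)+T*D[:,3]-D[:,1]]
s=least_squares(f,[.3,.4,.4,.25,0,0,0]); h,L1,L2,T,o,e,k=s.x; print(s.x.round(3),abs(s.fun).max())
for r,z in((.686,.016),(.686,.03),(.6,.13),(.43,.13)):
    q=ctrl.inverse_kinematics([r*np.cos(.2),r*np.sin(.2),z],down(.15))
    if q is None: print("none");continue
    er=o+L1*np.sin(q[1]+e); ez=h+L1*np.cos(q[1]+e); print(r,z,"q",np.round(q,2),"elbow",er.round(3),ez.round(3),"wrist",r,z+T)
p=ctrl.camera("top"); w=cloud(p)
for x0 in np.arange(.68,.86,.02):
    print(round(x0,2),[float(np.nanmax(np.r_[-1,w[(abs(w[...,0]-x0-.01)<.01)&(abs(w[...,1]-y)<.02)][:,2]]).round(2)) for y in(.04,.08,.12,.16,.2,.24)])
E
```

```text
36 0.04359444132226775 [[ 0.11  0.12  2.04 -0.    0.98 -0.09]
 [ 0.09 -0.04  2.24  0.04  0.7  -0.14]
 [ 0.12  0.29  1.85 -0.02  1.25 -0.07]]
[0.222 0.423 0.449 0.31  0.001 0.001 0.091] 0.0002973618388064647
0.686 0.016 q [ 0.15  0.74  1.22 -0.    1.18 -0.  ] elbow 0.288 0.534 wrist 0.686 0.32569027682535906
0.686 0.03 q [ 0.15  0.73  1.21 -0.    1.2  -0.  ] elbow 0.283 0.538 wrist 0.686 0.339690276825359
0.6 0.13 q [ 0.14  0.44  1.42 -0.    1.29 -0.01] elbow 0.182 0.605 wrist 0.6 0.43969027682535905
0.43 0.13 q [ 0.11  0.07  1.89 -0.    1.19 -0.04] elbow 0.03 0.644 wrist 0.43 0.43969027682535905
0.68 [0.03, 0.03, -1.0, 0.03, 0.03, 0.01]
0.7 [0.03, 0.03, -1.0, 0.02, 0.01, 0.0]
0.72 [0.01, 0.0, 0.01, 0.01, 0.01, 0.01]
0.74 [0.01, 0.0, 0.0, 0.01, 0.01, 0.01]
0.76 [0.01, 0.16, 0.16, 0.01, 0.01, 0.01]
0.78 [0.01, 0.16, 0.16, 0.16, 0.16, 0.16]
0.8 [0.03, 0.16, 0.21, 0.21, 0.21, 0.16]
0.82 [0.01, 0.16, 0.21, 0.21, 0.21, 0.16]
0.84 [0.0, 0.16, 0.21, 0.21, 0.21, 0.16]
```

```bash
python3 - <<'E'
from h import *
for n in("top","scene"):
    p=ctrl.camera(n); w=cloud(p)
    for y in np.arange(.0,.3,.02):
        m=(abs(w[...,1]-y)<.01)&(w[...,2]>.09)&(w[...,0]>.72)&(w[...,0]<1)
        q=w[m]; 
        if len(q): print(n,round(y,2),len(q),"xmin",q[:,0].min().round(3),"z there",q[q[:,0].argmin(),2].round(3),"zmin",q[:,2].min().round(3), "xmin top", q[q[:,2]>.15][:,0].min().round(3) if (q[:,2]>.15).any() else None)
E
```

```text
top 0.0 61 xmin 0.792 z there 0.103 zmin 0.091 xmin top None
top 0.06 489 xmin 0.811 z there 0.124 zmin 0.09 xmin top 0.821
top 0.08 611 xmin 0.774 z there 0.13 zmin 0.09 xmin top 0.775
top 0.1 591 xmin 0.776 z there 0.134 zmin 0.09 xmin top 0.778
top 0.12 686 xmin 0.778 z there 0.149 zmin 0.091 xmin top 0.779
top 0.14 679 xmin 0.779 z there 0.137 zmin 0.09 xmin top 0.781
top 0.16 477 xmin 0.78 z there 0.163 zmin 0.09 xmin top 0.78
top 0.18 523 xmin 0.783 z there 0.13 zmin 0.09 xmin top 0.783
top 0.2 486 xmin 0.785 z there 0.145 zmin 0.091 xmin top 0.786
top 0.22 528 xmin 0.787 z there 0.111 zmin 0.091 xmin top 0.787
top 0.24 495 xmin 0.788 z there 0.151 zmin 0.09 xmin top 0.788
top 0.26 340 xmin 0.789 z there 0.111 zmin 0.091 xmin top 0.791
top 0.28 17 xmin 0.794 z there 0.151 zmin 0.093 xmin top 0.794
scene 0.0 12 xmin 0.799 z there 0.096 zmin 0.096 xmin top None
scene 0.04 27 xmin 0.935 z there 0.163 zmin 0.092 xmin top 0.935
scene 0.06 722 xmin 0.777 z there 0.114 zmin 0.09 xmin top 0.783
scene 0.08 193 xmin 0.776 z there 0.13 zmin 0.092 xmin top 0.779
scene 0.1 146 xmin 0.78 z there 0.146 zmin 0.091 xmin top 0.782
scene 0.12 258 xmin 0.782 z there 0.126 zmin 0.093 xmin top 0.782
scene 0.14 216 xmin 0.783 z there 0.113 zmin 0.091 xmin top 0.785
scene 0.16 113 xmin 0.785 z there 0.138 zmin 0.091 xmin top 0.786
scene 0.18 127 xmin 0.787 z there 0.129 zmin 0.091 xmin top 0.79
scene 0.2 79 xmin 0.788 z there 0.104 zmin 0.091 xmin top 0.789
scene 0.22 86 xmin 0.789 z there 0.155 zmin 0.091 xmin top 0.789
scene 0.24 80 xmin 0.793 z there 0.131 zmin 0.092 xmin top 0.796
scene 0.26 56 xmin 0.793 z there 0.095 zmin 0.093 xmin top 0.796
scene 0.28 1 xmin 0.824 z there 0.151 zmin 0.151 xmin top 0.824
```

```bash
cat >> h.py <<'E'
rad=np.deg2rad
TH_T,TH_S=rad(8.6),rad(7.9)
TALL=np.array([.6034,.0735,.140]); SLIM=np.array([.5908,.1621,.122])
MT=np.array([.4259,.0208,.1395]); MS=np.array([.4335,.1104,.1215]); TH_M=rad(-4.9)
Z=lambda p,z:[p[0],p[1],z]
def pick(p,th,zup,go=ctrl.move_to):
    go(Z(p,zup),down(th)); g=ctrl.line_to(p,guard=8)
    ctrl.clamp(); o=ctrl.get_obs(); print("pick",g,"gap",round(o["finger_gap"]*94,1),"F",o["gripper_force"],"t",o["time"])
def place(p,th,zc,zup):
    ctrl.line_to(Z(p,zc),down(th),speed=.12); g=ctrl.line_to(p,speed=.06,guard=6); ctrl.pause(.3)
    ctrl.release(); ctrl.pause(.2); ctrl.line_to(Z(p,zup)); print("place",g,"t",ctrl.get_obs()["time"])
def tops(p,lab,hint=None):
    w=cloud(p)
    for s in ctrl.silhouettes(lab,p)[:1]:
        q=w[s["region"]]; q=q[~np.isnan(q[:,0])]; t=q[q[:,2]>np.percentile(q[:,2],95)-.006]
        r=cv2.minAreaRect((t[:,:2]*1000).astype(np.float32))
        print(lab,round(s["p"],2),"z",np.percentile(q[:,2],95).round(3),np.round(r[0],1),np.round(r[1],1),round(r[2],1))
E
python3 - <<'E'
from h import *
o=ctrl.get_obs(); ctrl.line_to([.182,.519,.30])
pick(TALL,TH_T,.27)
ctrl.line_to(Z(TALL,.22),speed=.08); print(ctrl.get_obs()["finger_gap"]*94)
place(MT,TH_M,.20,.25)
p=ctrl.camera("top"); save(p,"t1"); tops(p,"tall_box"); tops(p,"slim_box")
E
```

```text
pick False gap 65.0 F 29.97840017080307 t 5.9667
65.40958302608627
place False t 12.0
tall_box 0.9 z 0.206 [378.8  -4.1] [152.6  34.5] 10.3
```

View pics/t1.png

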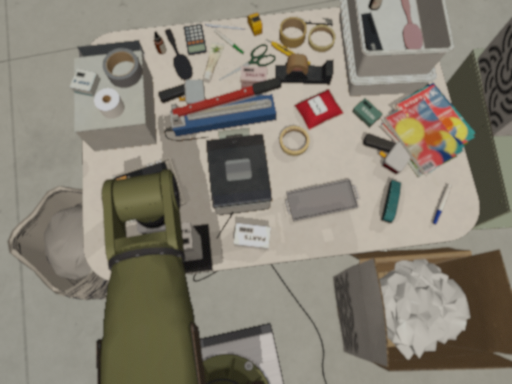

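The arm hides the mat in this view. The tall box's white edge is just visible at about (185,235), so it is standing. Slim box next.

```bash
python3 - <<'E'
from h import *
ctrl.line_to(Z(SLIM,.25),down(TH_S),speed=.2)
pick(SLIM,TH_S,.25,lambda a,b:None)
ctrl.line_to(Z(SLIM,.20),speed=.08); print(ctrl.get_obs()["finger_gap"]*94)
place(MS,TH_M,.18,.28)
ctrl.move_to([.5,-.39,.3],down(0))
p=ctrl.camera("top"); save(p,"t2"); tops(p,"tall_box"); tops(p,"slim_box"); tops(p,"flat_box"); tops(p,"stock_tray");tops(p,"mat")
print(ctrl.get_obs()["time"])
E
```

```text
pick False gap 49.8 F 29.95658665895462 t 15.1333
49.94540434373478
place False t 21.4583
tall_box 0.7 z 0.206 [374.5  10.6] [174.7  66.6] 11.5
slim_box 0.62 z 0.186 [441.8 109.6] [53.9 36.4] 87.9
flat_box 0.96 z 0.032 [672.8 132.3] [ 47.2 160.1] 7.0
23.5917
```

View pics/t2.png

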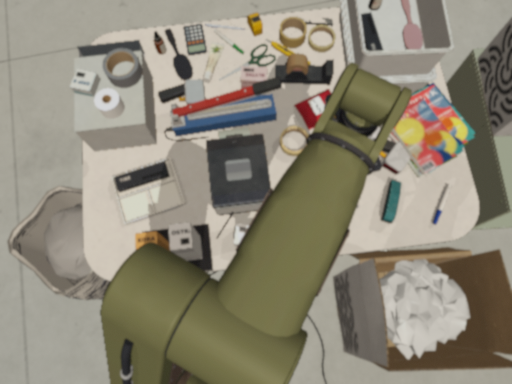

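Both boxes stand on the mat at about (152,240) and (182,240), and the flat box is fully visible at (142,177). I pick the flat box now and re-measure the order tray while the arm is clear of it.

```bash
python3 - <<'E'
from h import *
F=np.array([.6728,.1323,.015]); th=rad(7.0)
ctrl.move_to(Z(F,.30),down(th))
for n in("top","scene"):
    p=ctrl.camera(n); w=cloud(p)
    for s in ctrl.silhouettes("order_tray",p)[:2]:
        m=cv2.morphologyEx(s["region"].astype(np.uint8),cv2.MORPH_OPEN,np.ones((9,9)))>0
        q=w[m]; q=q[~np.isnan(q[:,0])]; r=cv2.minAreaRect((q[:,:2]*1000).astype(np.float32))
        print(n,s["p"],np.round(r[0],1),np.round(r[1],1),round(r[2],2))
ctrl.line_to(Z(F,.06)); g=ctrl.line_to(F,speed=.06,guard=6); print(g,ctrl.get_obs()["tool_pos"])
ctrl.clamp(); o=ctrl.get_obs(); print(o["finger_gap"]*94,o["gripper_force"],o["ft_force"])
ctrl.line_to(Z(F,.10),speed=.08); o=ctrl.get_obs(); print(o["finger_gap"]*94,o["gripper_force"],o["time"])
p=ctrl.camera("scene"); cv2.imwrite("pics/s3.png",cv2.resize(p["color"][80:230,140:340,::-1],None,fx=3,fy=3))
E
```

```text
top 0.62 [ 488.7 -387.9] [ 92.2 216.5] 0.44
scene 0.86 [ 495.3 -389.4] [224.5 102.4] 89.27
False [0.67309876 0.13236429 0.01546752]
0.5757340374103617 0.0 [-0.38993006 -0.58620541 -0.17332469]
0.13006721766171567 0.0 31.0583
```

View pics/s3.png

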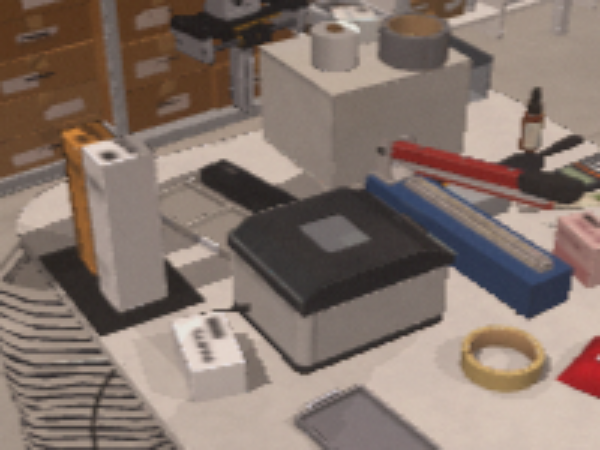

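```bash
python3 - <<'E'
from h import *
p=ctrl.camera("scene"); cv2.imwrite("pics/s4.png",cv2.resize(p["color"][60:190,190:290,::-1],None,fx=4.5,fy=4.5,interpolation=cv2.INTER_CUBIC))
o=ctrl.get_obs(); print(o["tool_pos"],o["finger_gap"])
R,t=np.array(p["R"]),np.array(p["t"]); 
for X in([.6728,.1323,.1],[.6728,.1323,.2],[.6728,.1323,.028]):
    c=R@X+t; print(X,c[0]/c[2]*p["fx"]+p["cx"],c[1]/c[2]*p["fy"]+p["cy"])
w=cloud(p); 
for s in ctrl.silhouettes("flat_box",p)[:1]:
    q=w[s["region"]]; q=q[~np.isnan(q[:,0])]; q=q[q[:,2]>.02]; r=cv2.minAreaRect((q[:,:2]*1000).astype(np.float32)); print(s["p"],s["extent"],r,np.percentile(q[:,2],[5,50,95]))
E
```

```text
[0.67255942 0.1322796  0.09935688] 0.0033467212341841517
[0.6728, 0.1323, 0.1] 220.67227599541008 124.92740088423699
[0.6728, 0.1323, 0.2] 219.83986689652698 101.7863579254555
[0.6728, 0.1323, 0.028] 221.23101224558542 140.46031563166702
0.58 [207.3, 131.9, 237.6, 150.5] ((651.8675537109375, 61.920562744140625), (309.1427001953125, 95.65414428710938), 73.1175765991211) [0.02171428 0.02753663 0.03114195]
```

View pics/s4.png

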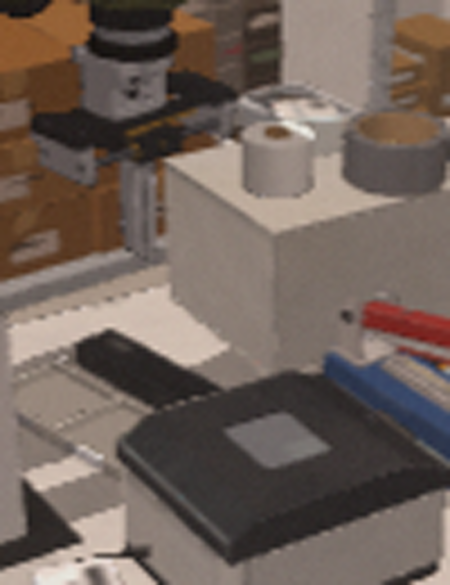

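```bash
python3 - <<'E'
from h import *
for n in("scene","top"):
    p=ctrl.camera(n); w=cloud(p)
    m=(abs(w[...,0]-.6728)<.03)&(abs(w[...,1]-.1323)<.03)&(w[...,2]>.05)&(w[...,2]<.19)
    q=w[m]; print(n,len(q)); 
    for z in np.arange(.05,.19,.01):
        a=q[(q[:,2]>=z)&(q[:,2]<z+.01)]
        if len(a): print(round(z,2),len(a),a.min(0).round(3),a.max(0).round(3))
E
```

```text
scene 85
0.13 1 [0.673 0.122 0.139] [0.673 0.122 0.139]
0.14 11 [0.664 0.12  0.14 ] [0.685 0.136 0.149]
0.15 20 [0.662 0.118 0.15 ] [0.685 0.143 0.16 ]
0.16 17 [0.662 0.118 0.161] [0.69  0.142 0.169]
0.17 19 [0.659 0.116 0.17 ] [0.686 0.138 0.179]
0.18 17 [0.659 0.116 0.181] [0.687 0.14  0.19 ]
top 0
```

```bash
python3 - <<'E'
from h import *
ctrl.release()
o=ctrl.get_obs(); print(o["tool_pos"],o["eef_rot"],o["finger_gap"],o["qpos"])
p=ctrl.camera("scene"); w=cloud(p); save(p,"s5")
cv2.imwrite("pics/s5z.png",cv2.resize(p["color"][60:190,190:290,::-1],None,fx=4.5,fy=4.5,interpolation=cv2.INTER_CUBIC))
m=(abs(w[...,0]-.6728)<.13)&(abs(w[...,1]-.1323)<.06)&(w[...,2]>.05)&(w[...,2]<.26)
q=w[m]
for z in np.arange(.05,.26,.01):
    a=q[(q[:,2]>=z)&(q[:,2]<z+.01)]
    if len(a): print(round(z,2),len(a),a.min(0).round(3),a.max(0).round(3))
E
```

```text
[0.67280808 0.13228808 0.10002291] [2.08163502e+00 2.35289305e+00 2.38643505e-05] 0.999052875927562 [ 1.40753659e-01  6.59661323e-01  1.15265371e+00 -2.65784570e-05
  1.32923567e+00  1.85731869e-02]
0.05 33 [0.779 0.073 0.05 ] [0.791 0.187 0.06 ]
0.06 32 [0.78  0.077 0.06 ] [0.792 0.187 0.07 ]
0.07 35 [0.779 0.073 0.07 ] [0.801 0.19  0.079]
0.08 31 [0.78  0.074 0.08 ] [0.801 0.19  0.089]
0.09 34 [0.779 0.073 0.09 ] [0.792 0.188 0.1  ]
0.1 35 [0.781 0.072 0.1  ] [0.799 0.191 0.11 ]
0.11 34 [0.782 0.072 0.111] [0.792 0.19  0.12 ]
0.12 33 [0.78  0.075 0.12 ] [0.793 0.188 0.13 ]
0.13 31 [0.727 0.074 0.13 ] [0.794 0.191 0.14 ]
0.14 54 [0.617 0.076 0.14 ] [0.793 0.19  0.15 ]
0.15 93 [0.616 0.075 0.15 ] [0.802 0.185 0.16 ]
0.16 24 [0.616 0.114 0.16 ] [0.734 0.143 0.17 ]
0.17 23 [0.615 0.113 0.17 ] [0.737 0.143 0.18 ]
0.18 24 [0.616 0.113 0.18 ] [0.734 0.143 0.19 ]
0.19 27 [0.614 0.114 0.191] [0.737 0.14  0.2  ]
0.2 22 [0.614 0.113 0.201] [0.735 0.145 0.21 ]
0.21 26 [0.614 0.111 0.21 ] [0.733 0.15  0.219]
0.22 21 [0.614 0.115 0.221] [0.735 0.146 0.229]
0.23 22 [0.59  0.089 0.231] [0.762 0.148 0.24 ]
0.24 87 [0.591 0.088 0.24 ] [0.759 0.162 0.25 ]
0.25 108 [0.591 0.087 0.25 ] [0.761 0.154 0.26 ]
```

View pics/s5z.png

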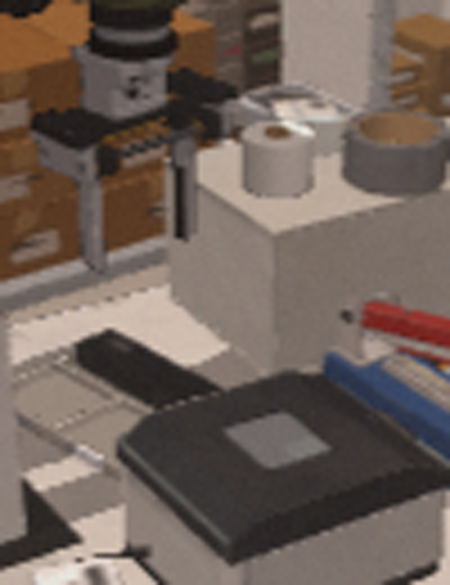

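The view shows the real fingertips end at z≈0.138 when the reported TCP is 0.100, and the body is about 38 mm high as well. So the closure missed above the flat box without touching it. I'll check the offset lower down before grasping.

```bash
cat >> h.py <<'E'
def tipz(x,y):
    p=ctrl.camera("scene"); w=cloud(p)
    m=(abs(w[...,0]-x)<.066)&(abs(w[...,1]-y)<.03)&(w[...,2]>.034); q=w[m]
    z0=np.sort(q[:,2])[:4]; b=q[q[:,2]<z0[0]+.08]; return z0.round(4),b.min(0).round(3),b.max(0).round(3)
E
python3 - <<'E'
from h import *
F=np.array([.6728,.1323,.015])
for z in(.06,.02):
    print(ctrl.line_to(Z(F,z),speed=.1,guard=6),ctrl.get_obs()["tool_pos"],tipz(*F[:2]))
print(ctrl.get_obs()["time"])
E
```

```text
False [0.6729207  0.13228913 0.0601819 ] (array([0.099 , 0.0992, 0.1016, 0.1019]), array([0.612, 0.111, 0.099]), array([0.736, 0.149, 0.178]))
False [0.67294431 0.1323273  0.02020326] (array([0.0569, 0.0602, 0.0607, 0.0609]), array([0.614, 0.111, 0.057]), array([0.735, 0.148, 0.136]))
34.0083
```

```bash
python3 - <<'E'
from h import *
F=np.array([.6728,.1323,-.021])
g=ctrl.line_to(F,speed=.04,guard=5); print(g,ctrl.get_obs()["tool_pos"],ctrl.get_obs()["ft_force"])
if not g:
    ctrl.clamp(); o=ctrl.get_obs(); print(o["finger_gap"]*94,o["gripper_force"],o["ft_force"])
    if o["finger_gap"]*94>40:
        ctrl.line_to(Z(F,.06),speed=.06); o=ctrl.get_obs(); print(o["finger_gap"]*94,o["gripper_force"],o["time"])
    p=ctrl.camera("scene"); cv2.imwrite("pics/s6.png",cv2.resize(p["color"][60:190,190:290,::-1],None,fx=4.5,fy=4.5,interpolation=cv2.INTER_CUBIC))
E
```

```text
False [ 0.67296765  0.13232221 -0.02066799] [0.65355179 0.21875573 0.10283399]
44.69152547810057 29.9975448846817 [-0.22498654  0.47133227 -0.07917958]
44.99076163069355 29.997791647911072 37.5
```

View pics/s6.png

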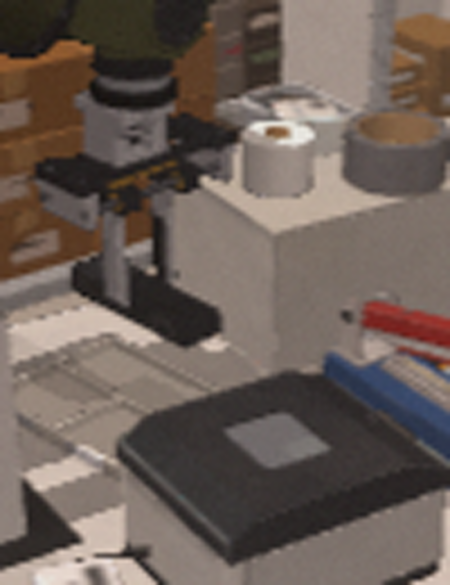

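```bash
python3 - <<'E'
from h import *
P=np.array([.4905,-.3900]); d=down(rad(.4))
ctrl.line_to([.6728,.1323,.20]); ctrl.move_to(Z(P,.20),d)
print(ctrl.get_obs()["finger_gap"]*94,ctrl.get_obs()["time"])
ctrl.line_to(Z(P,.05),speed=.12)
p=ctrl.camera("scene"); save(p,"s7");cv2.imwrite("pics/s7z.png",cv2.resize(p["color"][150:290,200:350,::-1],None,fx=4,fy=4,interpolation=cv2.INTER_CUBIC))
w=cloud(p)
# tray colour mask (grey, z<.02)
for y0 in np.arange(-.5,-.27,.02):
    m=(abs(w[...,1]-y0)<.01)&(w[...,2]<.02)&(w[...,0]>.42)&(w[...,0]<.57)&(p["color"].max(-1)<150)
    if m.sum()>3: print(round(y0,2),m.sum(),w[m][:,0].min().round(4),w[m][:,0].max().round(4))
E
```

```text
45.04772817058845 40.625
-0.5 83 0.446 0.5336
-0.48 142 0.4439 0.5668
-0.46 194 0.4437 0.5683
-0.44 192 0.444 0.5695
-0.42 161 0.4433 0.5684
-0.4 122 0.4445 0.5697
-0.38 142 0.4441 0.5696
-0.36 189 0.4398 0.5694
-0.34 202 0.4359 0.5679
-0.32 216 0.4326 0.5619
-0.3 231 0.4264 0.556
-0.28 138 0.4233 0.5534
```

View pics/s7z.png

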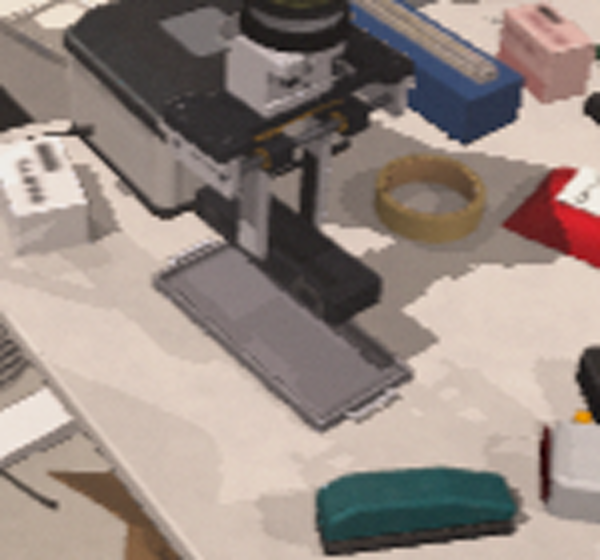

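```bash
python3 - <<'E'
from h import *
for n,(u0,u1,v0,v1) in(("top",(275,372,170,232)),("scene",(230,310,198,268))):
    p=ctrl.camera(n); im=cv2.imread(f"pics/{n}0.png")
    g=im[v0:v1,u0:u1].max(-1); th,m=cv2.threshold(g,0,255,cv2.THRESH_BINARY_INV+cv2.THRESH_OTSU)
    m=cv2.morphologyEx(m,cv2.MORPH_OPEN,np.ones((7,7),np.uint8))
    k,l,st,_=cv2.connectedComponentsWithStats(m); i=1+st[1:,4].argmax(); v,u=np.nonzero(l==i)
    C=-np.array(p["R"]).T@p["t"]
    d=np.stack([(u+u0-p["cx"])/p["fx"],(v+v0-p["cy"])/p["fy"],np.ones(len(u))],-1)@np.array(p["R"])
    w=C+d*((.008-C[2])/d[:,2])[:,None]; r=cv2.minAreaRect((w[:,:2]*1000).astype(np.float32)); print(n,th,len(u),np.round(r[0],1),np.round(r[1],1),round(r[2],2),w.mean(0).round(4))
E
```

```text
top 153.0 2164 [ 491.5 -388.9] [ 99.6 216. ] 0.04 [ 0.4905 -0.3884  0.008 ]
scene 165.0 1503 [ 488.8 -391.3] [101.1 214.9] 0.23 [ 0.4881 -0.3987  0.008 ]
```

```bash
python3 - <<'E'
from h import *
P=np.array([.4902,-.3900])
ctrl.line_to(Z(P,.01),speed=.1); g=ctrl.line_to(Z(P,-.0205),speed=.04,guard=5); o=ctrl.get_obs(); print(g,o["tool_pos"],o["ft_force"])
ctrl.pause(.3); ctrl.release(); ctrl.pause(.2); ctrl.line_to(Z(P,.22))
ctrl.move_to(Z(MT,.27),down(TH_M))
p=ctrl.camera("top"); tops(p,"flat_box"); tops(p,"order_tray"); save(p,"t8")
cv2.imwrite("pics/t8z.png",cv2.resize(p["color"][100:260,90:400,::-1],None,fx=2.5,fy=2.5,interpolation=cv2.INTER_CUBIC))
p=ctrl.camera("scene"); tops(p,"flat_box"); tops(p,"tall_box"); tops(p,"slim_box"); print(ctrl.get_obs()["time"])
E
```

```text
True [ 0.4898248  -0.3896945  -0.02104058] [-0.58602299  1.21761501  5.02696181]
flat_box 0.66 z 0.206 [383.7  -3.1] [146.8  38. ] 10.9
order_tray 0.95 z 0.013 [ 489.3 -389.8] [218.8  93. ] 89.9
flat_box 0.84 z 0.03 [ 491.2 -393.9] [160.4  48.2] 89.9
tall_box 0.8 z 0.203 [428.5  16.4] [57.3 66.9] 87.0
slim_box 0.24 z 0.026 [ 694.1 -357.9] [91.4 81.8] 46.1
48.5333
```

View pics/t8z.png

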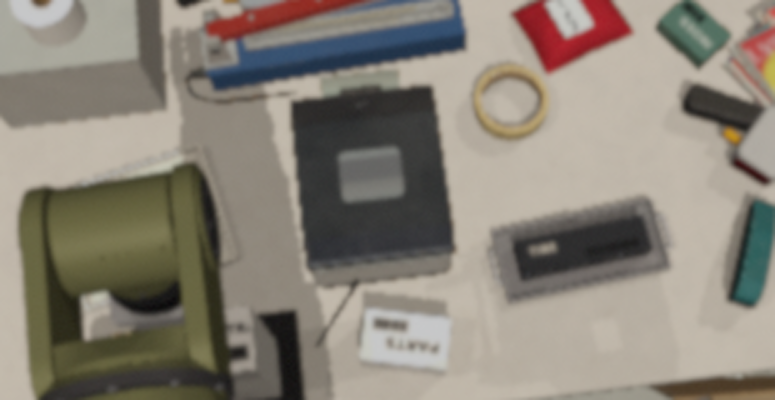

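The flat box lies centred in the order tray: it spans x 512–653 inside the tray's 492–668 in the crop. Now I return the tall boxes.

```bash
python3 - <<'E'
from h import *
MT[2]-=.001; MS[2]-=.001
pick(MT,TH_M,.27); ctrl.line_to(Z(MT,.20),speed=.08)
place(TALL,TH_T,.20,.25)
ctrl.line_to(Z(MS,.25),down(TH_M),speed=.2)
pick(MS,TH_M,.25,lambda a,b:None); ctrl.line_to(Z(MS,.18),speed=.08)
place(SLIM,TH_S,.18,.27)
ctrl.move_to([.35,-.25,.3],down(0))
for n in("scene","top"):
    p=ctrl.camera(n); tops(p,"tall_box"); tops(p,"slim_box"); tops(p,"stock_tray"); save(p,"e_"+n)
    if n=="top": cv2.imwrite("pics/etz.png",cv2.resize(p["color"][100:260,80:240,::-1],None,fx=3.5,fy=3.5,interpolation=cv2.INTER_CUBIC))
print(ctrl.get_obs()["time"])
E
```

```text
pick False gap 64.8 F 29.981290698051453 t 50.3667
place False t 56.15
pick False gap 50.1 F 29.959061443805695 t 58.9333
place False t 64.9333
tall_box 0.68 z 0.2 [493.4 -75.6] [401.3  74. ] 52.7
slim_box 0.71 z 0.184 [594.2 137.1] [49.8 87.6] 6.0
stock_tray 0.55 z 0.011 [626.7 148.5] [158.8 128.6] 8.3
tall_box 0.91 z 0.207 [603.5  74.1] [68.  55.4] 8.0
slim_box 0.87 z 0.187 [590.5 163.1] [51.8 55.7] 7.8
stock_tray 0.3 z 0.007 [429.6  65.6] [200.2 139.4] 85.0
67.075
```

View pics/etz.png

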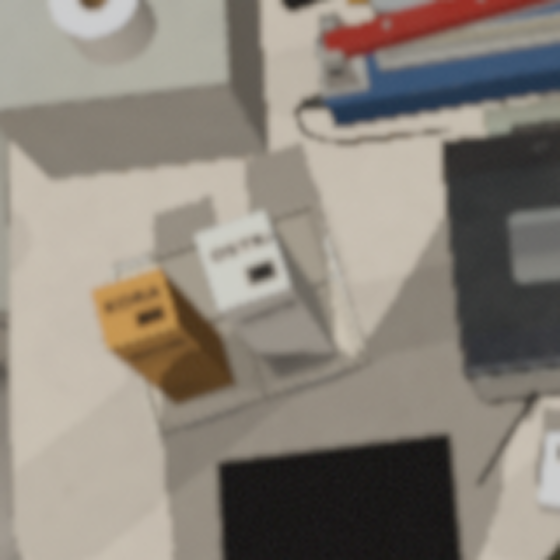

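View pics/e_scene.png

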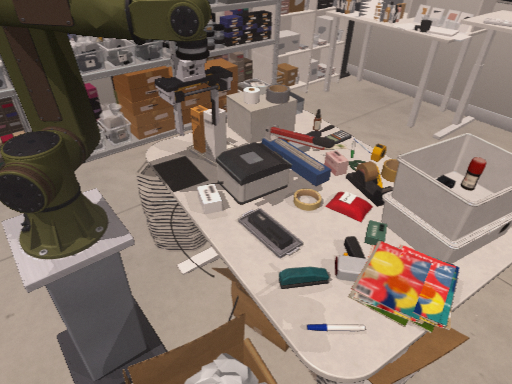

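Both boxes stand in their original bays within about 1 mm: tall (603.5, 74.1) against (603.4, 73.5), slim (590.5, 163.1) against (590.8, 162.1). The flat box is in the order tray, the bystanders look untouched and the arm is clear.

```bash
python3 -c "
from h import *
print(ctrl.hand_in())"
```

```text
the job is handed in; nothing more can be done
None
```

The job is handed in at about 67 s: the flat box lies centred and lengthwise in the order tray, both tall boxes were put back upright in their own bays within about 1 mm by camera, and the bystanders looked untouched in the last pictures; the first grab at the flat box closed on air because the fingertips sit about 38 mm higher than reported, and the second held.

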